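# Stand the powder stamp in the pressing pan

### The job

Pick up the steel powder stamp, the one with the black knob, by its knob in a firm grip and lift it well clear of the bench; it comes up slanting. Ease your grip, without dropping it, until it hangs plumb with its foot straight down, then grip it firmly again while it hangs there and set it down, foot first, upright in the square aluminium pan; do not drop it in. Let go, and leave the other stamp, the bottle and the mortar where they are.

Things in the scene. Friction and masses are not known exactly. Their poses are not given: they have to be found in the camera images.
- stamp: The powder stamp to use, 0.4 kg, nearly all in its foot: a bright steel block 50 x 50 x 30 mm. A steel stem 10 mm thick joins it to a black ball knob; 157 mm long in all. Origin: middle of the foot's flat underside, on which it is to stand; z runs from there up the stem to the knob. It starts lying level on a side of the foot, stem and knob 25 mm (axis) above the bench, knob end free.
- stamp_knob (a point): Centre of the stamp's black knob, a 30 mm ball 142 mm above the foot's underside. Pinched here, the stamp turns about the line between the fingertips until friction stops it: 25 to 60 degrees from plumb at 80 N per finger, within 11 at 20 N, 6 at 10 N. Opening 1 mm takes 50 N down to 20 N; 1 mm more drops it. A firm grip is 40 N or more per finger and may add 5 degrees.
- pan_floor (a point): Centre of the floor of the square pan, 9 mm above the bench. The aluminium pan is 90 x 90 mm inside with 3 mm walls that rise 7 mm above its floor (16 mm above the bench); it is fixed on a black plate 120 x 120 mm and 6 mm thick. Its x and y axes run along the walls, z up.
- other_stamp: Another stamp of the same shape and size, but of brass with a white knob; leave it alone. Origin and axes as for the stamp.
- amber_bottle: Amber glass bottle with a black cap, 48 mm across and 110 mm tall, standing; leave it alone. Origin: centre of its underside, z up.
- mortar: White ceramic mortar bowl, 100 mm across and 55 mm tall, standing; leave it alone. Origin: centre of its underside, z up.
Things that resemble listed ones, but are neither listed nor needed, are in the scene too. Of the things like the part that bears pan_floor, leave any that is pink or red; of the rest the larger one is meant.

How it is judged:
On the way, in this order (a step that is already met when the one before it is completed fails the run):
1. the stamp is lifted in a firm grip (over 25 N per finger), its foot over 40 mm above the bench (height (world z) of stamp above 0.04 m and contact force between the fingers and stamp above 50 N), for 0.2 s.
2. the stamp hangs plumb (within 12 degrees), foot down, in an eased grip (under 25 N per finger), its foot over 40 mm above the bench (height (world z) of stamp above 0.04 m and angle between stamp's own z axis and vertical below 0.21 rad and contact force between the fingers and stamp between 2 and 50 N), for 0.2 s.
3. it is gripped firmly again (over 25 N per finger) while it hangs there, within 18 degrees of plumb (all of step 1 and angle between stamp's own z axis and vertical below 0.315 rad), for 0.2 s.
4. still held, it is lowered into the pan, its foot within about 15 mm of the pan's floor (horizontal distance between stamp and pan_floor below 0.03 m and height (world z) of stamp below 0.025 m and angle between stamp's own z axis and vertical below 0.315 rad and contact force between the fingers and stamp above 2 N), for 0.1 s.
At the end, for the whole second after the job is handed in: the stamp stands still and upright (within 6 degrees) with its foot flat on the pan's floor (within 5 mm), the middle of its foot within 30 mm of the pan's centre, let go (horizontal distance between stamp and pan_floor below 0.03 m and height (world z) of stamp below 0.014 m and angle between stamp's own z axis and vertical below 0.1 rad and linear speed of stamp below 0.02 m/s); the robot touches nothing.
It fails at once if the other stamp is moved by more than 30 mm (distance of other_stamp from where it was at the start of the episode above 0.03 m).
It fails at once if the bottle is moved by more than 30 mm (distance of amber_bottle from where it was at the start of the episode above 0.03 m).
It fails at once if the mortar is moved by more than 30 mm (distance of mortar from where it was at the start of the episode above 0.03 m).
It also fails if it takes over 64 s, if anything falls off the work surface, if the arm or the gripper's body presses on something with over 40 N, if the wrist force passes 120 N, or if a joint passes its speed limit or range.

### The arm

A 6-joint arm with a two-finger parallel gripper is mounted at the origin on the work surface. World frame = base frame: x ahead of the robot, y to its left, z up, the work surface at z = 0. Lengths are in m, angles in rad, forces in N, time in s.
With the tool pointing down it reaches from about 0.15 to 0.775 m from the base axis. Payload 6.1 kg.
Tool frame: the origin (TCP) lies midway between the tips of the shut fingers; the grasp point (between the pads) lies 19 mm behind it (env.tcp_to_grasp is the distance from the TCP to the grasp point, in m); y points along the fingers, z is the direction in which the jaws open and shut, and the axes are right-handed (so a half turn about y gives the same grasp; the last joint's range is limited). The gripper opens to 85 mm and grips with 20 to 120 N. Pads are 22 mm wide; open, the fingers measure 114 mm over their backs; the gripper's body (76 mm by 85 mm) begins 54 mm behind the grasp point. The pads swing forward as they close: fully open they stand 13 mm farther back than shut.
Start: joints at [-1.147, 0.126, -0.04, 1.405, 0, 1.571], TCP at [0.216, -0.479, 0.231] pointing down, gripper open.
Joint ranges: [-2.72, 2.72], [-0.95, 1.95], [-1.27, 1.35], [-1.78, 2.02], [-1.46, 1.47], [-3.14, 3.14]. Speed limits (rad/s): [2.39, 2.39, 3.01, 3.14, 3.14, 3.14].

### API

Orientations are given as a rotation vector (axis times angle).
In Python, from bench import env, viewer, ticket gives the robot as it stands. The module is installed in compiled form; this text tells all that it offers.
- The arm moves only by the tool arm_command, never from a script. Its argument "series" is one flat list of numbers, 4 for each row, row after row: the shift along the tool's x, y, z in m, then the turn about the tool's y in degrees. In form: [tx, ty, tz, spin, tx, ty, tz, spin, ...]. A call has 1 to 10 rows; each row is the pose to reach, as a shift and turn from the pose commanded when the call began, along the tool's axes at that moment; what a row does not reach only later rows make up. A row lasts 1/10 s, in which the tool goes at most 50 mm and 8.59 degrees, less where a joint would pass 70% of its speed; a pose out of reach is approached as far as the arm can. A call with a gripper value outside its range is refused whole. "fingers" is the opening, from 0 (shut) to 1 (fully open), set as the call begins (left out, the last holds). The fingers move at their own pace and stop on an object; the grip force is fixed at half the most. Time passes only in rows, so rows that repeat a pose let the fingers close. It gives the time, the measured TCP pose, the force and the opening at its end, in the units of the state.
- env.observe(): the state, without advancing time (a new reading comes with each control period).
- viewer.snapshot(name): name is "scene" or "top" or "wrist"; returns a dict with "color" (420x560x3 uint8, red, green, blue), "mtx" (3x3 intrinsics, pixels), "R" (3x3) and "t" (3): a world point X has camera coordinates R X + t; the wrist camera has in their place "mount" (4x4, takes a point from camera to tool coordinates, whose origin is the TCP and whose axes are the tool frame's). Camera axes: x right, y down, z forward; pixel columns grow to the right and rows downward; lengths in m; the calibration is good to about 2 mm. A picture is of the moment at which its call begins: read the wrist's pose just before it. There is no depth.
- ticket.close_job(): hands the job in, once; it reports no verdict.
Trained networks look in a picture, given as the dict that the camera call returned (one of the last four; its "shot" number tells which), for a name from the list of things; names that differ only in an ending like _2 or _b are one class to them, and where a whole thing is asked for, a point or a joint stands for the part that bears it (a point fixed in the world has none). Each returns a list of dicts, best first, with "score" (0 to 1); they miss things now and then, are a little off and sometimes report something else, mostly with a low value. They report only what shows in the picture. A call takes as long as a camera call. They do not tell look-alikes from the thing itself.
- viewer.look_for(picture, target): "extent" ([left, top, width, height] in pixels, round what is visible of it).
The state is a dict: "time": time; "qpos": joint angles; "dq": joint speeds; "joint_torque": joint torques, N m; "tcp_pos": TCP position; "eef_rot": TCP orientation; "wrist_force": force on the tool from outside, world axes, zero at the start; "torque": the same for the moment, N m; "opening": finger opening in m.
Only numpy, scipy, OpenCV 4.12 (cv2) and the standard library are available. Lean on these libraries where they do the work, as an engineer would, in place of code of your own. Each camera call takes 0.05 s, during which the arm holds its last target.

## Working session

There is one attempt and no reset: what is moved stays moved. The work goes in short steps, Python scripts to look and compute and a tool call to move; the robot and the scene stay as the last step left them, time stands still between calls to the robot, and variables do not carry over. Pictures are saved under pics/ and viewed, and the job is handed in when it is done.

Besides the shell and the picture viewer there is one more tool, called after "Emit:" by a JSON object that holds its "op" and its "data", one argument or row to a line. arm_command: Moves the arm, as the interface text tells. Its arguments: {"type":"object","properties":{"series":{"type":"array","items":{"type":"number"}},"fingers":{"type":"number"}},"required":["series"]}

```bash
mkdir -p pics
cat > h.py <<'E'
import numpy as np, cv2
from bench import env, viewer, ticket
from scipy.spatial.transform import Rotation as Rn
def save(p,n): cv2.imwrite('pics/'+n+'.png',p['color'][:,:,::-1])
def ray(p,u,v,z,st=None):
    K=p['mtx']; d=np.linalg.inv(K)@[u,v,1]
    if 'R' in p: R=p['R'].T; o=-R@p['t']
    else:
        T=np.eye(4);T[:3,:3]=Rn.from_rotvec(st['eef_rot']).as_matrix();T[:3,3]=st['tcp_pos'];M=T@p['mount'];R=M[:3,:3];o=M[:3,3]
    d=R@d; return o+d*(z-o[2])/d[2]
E
python3 - <<'E'
from h import *
s=env.observe();print(s, env.tcp_to_grasp)
print(Rn.from_rotvec(s['eef_rot']).as_matrix().round(3))
for n in ['scene','top']:
    p=viewer.snapshot(n);save(p,n+'0')
    for t in ['stamp','stamp_knob','pan_floor','other_stamp','amber_bottle','mortar']:
        for r in viewer.look_for(p,t): 
            e=r['extent'];print(n,t,round(r['score'],2),np.round(e), ray(p,e[0]+e[2]/2,e[1]+e[3]/2,0.02).round(3))
E
```

```text
{'time': 0.0, 'qpos': array([-1.14702698e+00,  1.26348352e-01, -4.05630534e-02,  1.40535847e+00,
        2.02090551e-05,  1.57080131e+00]), 'dq': array([-0.00015464,  0.00011808, -0.00010114, -0.00018447, -0.00014993,
       -0.00155537]), 'joint_torque': array([ 1.54406989e-04, -4.35918653e+01,  3.52920628e+01,  1.73145410e-02,
       -8.23417759e-05, -6.48557304e-06]), 'tcp_pos': array([ 0.2157318 , -0.47821915,  0.23056562]), 'eef_rot': array([-0.42785187,  1.98908025, -1.98614278]), 'wrist_force': array([-0.81694552,  0.33580714, -0.49013114]), 'torque': array([-0.00902625, -0.02685443, -0.06138558]), 'opening': 0.08532898794744408} 0.0187
[[-0.912 -0.001  0.411]
 [-0.411  0.001 -0.912]
 [-0.    -1.    -0.001]]
scene stamp 0.8 [208. 140.  49.  30.] [ 0.494 -0.235  0.02 ]
scene stamp_knob 0.84 [207. 140.  50.  26.] [ 0.493 -0.242  0.02 ]
scene stamp_knob 0.35 [221. 196.  54.  46.] [ 0.63  -0.011  0.02 ]
scene pan_floor 0.83 [219. 197.  57.  45.] [ 0.631 -0.01   0.02 ]
scene pan_floor 0.64 [282. 165.  41.  29.] [ 0.417 -0.021  0.02 ]
scene pan_floor 0.61 [314. 294.  76.  64.] [0.668 0.382 0.02 ]
scene pan_floor 0.56 [267. 250.  39.  28.] [0.656 0.165 0.02 ]
scene amber_bottle 0.59 [247. 262.  20.  42.] [0.743 0.159 0.02 ]
scene mortar 0.68 [140. 185.  35.  34.] [ 0.768 -0.219  0.02 ]
top stamp_knob 0.88 [375. 227.  35.  62.] [ 0.483 -0.26   0.02 ]
top pan_floor 0.92 [271. 172.  58.  62.] [ 0.617 -0.023  0.02 ]
top pan_floor 0.71 [189. 217.  36.  67.] [0.493 0.21  0.02 ]
top pan_floor 0.66 [122. 158.  52.  53.] [0.658 0.366 0.02 ]
top pan_floor 0.65 [216. 175.  38.  36.] [0.641 0.144 0.02 ]
top pan_floor 0.56 [287. 268.  37.  39.] [ 0.405 -0.041  0.02 ]
top other_stamp 0.73 [188. 220.  36.  64.] [0.49  0.213 0.02 ]
top amber_bottle 0.95 [210. 131.  22.  24.] [0.769 0.184 0.02 ]
top mortar 0.93 [355. 126.  42.  36.] [ 0.774 -0.217  0.02 ]
```

View pics/top0.png

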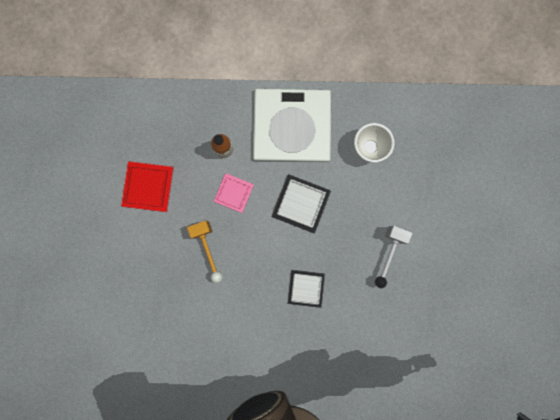

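View pics/scene0.png

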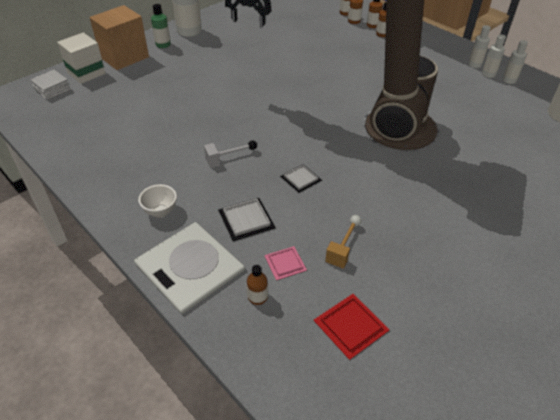

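Run:
```python
from h import *
p=viewer.snapshot('top')
c=p['color'].astype(int); 
i=cv2.resize(p['color'][160:320,250:430],None,fx=4.4,fy=3.7,interpolation=cv2.INTER_CUBIC);cv2.imwrite('pics/crop.png',i[:,:,::-1])
dark=(c.max(2)<45).astype(np.uint8)
n,l,st,ce=cv2.connectedComponentsWithStats(dark)
for k in range(1,n):
    if st[k,4]>30 and st[k,1]<310:
        m=cv2.minAreaRect(np.argwhere(l==k)[:,::-1].astype(np.float32))
        print(st[k],ce[k].round(1),ray(p,*m[0],0.008).round(4),'knob z',ray(p,*ce[k],0.025).round(4))
        b=cv2.boxPoints(m); print([ray(p,*q,0.006).round(3)[:2] for q in b])
br=((c.min(2)>150)).astype(np.uint8)
br[:, :340]=0;br[:200]=0;br[310:]=0
n,l,st,ce=cv2.connectedComponentsWithStats(br)
for k in range(1,n):
    if st[k,4]>20: print('foot',st[k],ce[k],ray(p,*ce[k],0.05))
print(-p['R'].T@p['t'])
```

```text
[214 136   8   8  41] [217.8 139.6] [0.782  0.1939 0.008 ] knob z [0.7777 0.1906 0.025 ]
[array([0.792, 0.204]), array([0.792, 0.185]), array([0.773, 0.185]), array([0.773, 0.203])]
[375 277  11  10  74] [380.  281.8] [ 0.4235 -0.2304  0.008 ] knob z [ 0.4246 -0.2262  0.025 ]
[array([ 0.434, -0.218]), array([ 0.435, -0.244]), array([ 0.412, -0.244]), array([ 0.412, -0.218])]
foot [390 225  23  18 248] [401.02016129 234.10887097] [ 0.54421017 -0.27134299  0.05      ]
foot [382 241  16  36 120] [389.70833333 258.625     ] [ 0.48375122 -0.24342783  0.05      ]
[0.53052327 0.03421006 1.04027103]
```

View pics/crop.png

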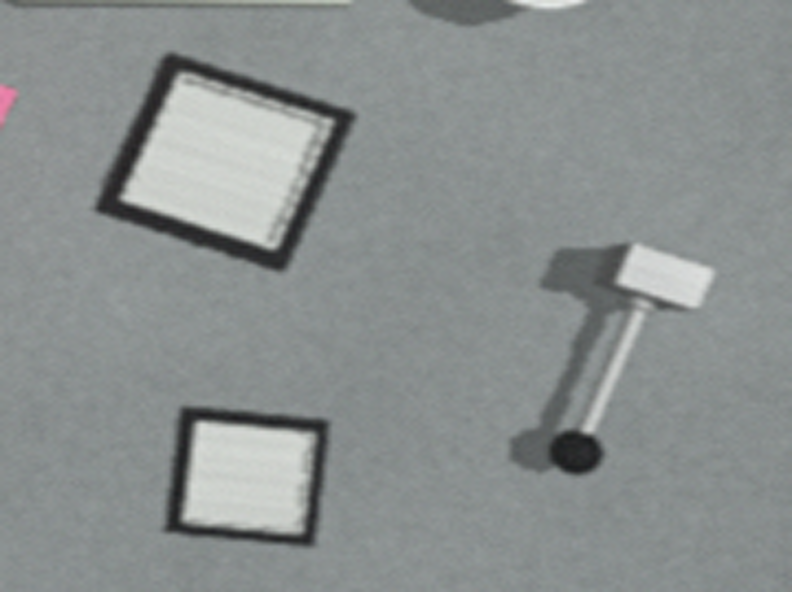

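Emit:
{"op": "arm_command", "data": {
  "series": [-0.045, 0, -0.02, 6, -0.09, 0, -0.04, 12, -0.13, 0.01, -0.06, 18, -0.17, 0.02, -0.08, 25, -0.21, 0.03, -0.1, 32, -0.25, 0.04, -0.12, 38, -0.28, 0.045, -0.135, 44, -0.293, 0.05, -0.142, 45, -0.293, 0.05, -0.142, 45, -0.293, 0.05, -0.142, 45],
  "fingers": 1
}}

```text
time: 1.75
tcp_pos: [0.4245, -0.2285, 0.1813]
eef_rot: [-0.368, -2.025, 2.025]
wrist_force: [-0.9, 0.6, 0.1]
opening: 0.0853
```

Run:
```python
from h import *
s=env.observe();print(s['tcp_pos'],s['time'],s['qpos'].round(3));print(Rn.from_rotvec(s['eef_rot']).as_matrix().round(3))
p=viewer.snapshot('wrist');save(p,'w1');print(p['mount'].round(3))
t=viewer.snapshot('top')
f=lambda a,b:(250+a/4.4-.4,160+b/3.7-.4)
C=[ray(t,*f(*q),0.006)[:2] for q in [(170,55),(353,113),(283,270),(98,208)]]
C=np.array(C);print(C.round(4),C.mean(0)); print([np.linalg.norm(C[i]-C[i-1]).round(3) for i in range(4)])
```

```text
[ 0.42448582 -0.22854506  0.18132649] 1.75 [-0.494  0.05  -0.232  1.289 -0.     3.008]
[[-0.936 -0.    -0.353]
 [ 0.353 -0.    -0.936]
 [ 0.    -1.     0.   ]]
[[-0.001  0.948  0.318 -0.081]
 [-0.001 -0.318  0.948 -0.143]
 [ 1.     0.     0.001  0.001]
 [ 0.     0.     0.     1.   ]]
[[ 0.6938  0.0075]
 [ 0.6549 -0.101 ]
 [ 0.5443 -0.0611]
 [ 0.5853  0.0478]] [ 0.61957475 -0.02670406]
[np.float64(0.116), np.float64(0.115), np.float64(0.118), np.float64(0.116)]
```

View pics/w1.png

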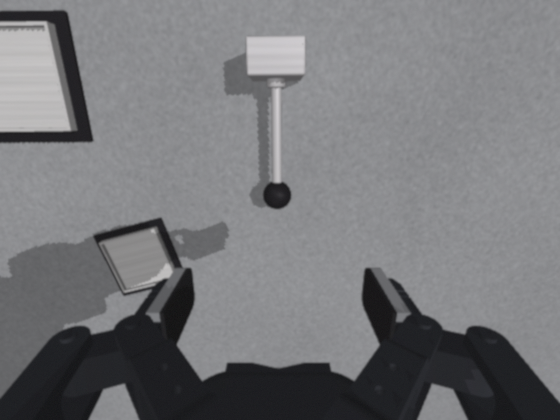

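Run:
```python
from h import *
s=env.observe();p=viewer.snapshot('wrist')
c=p['color'].astype(int);d=(c.max(2)<60).astype(np.uint8);d[:170]=0;d[220:]=0;d[:,:262]=0;d[:,300:]=0
m=cv2.moments(d,True);u,v=m['m10']/m['m00'],m['m01']/m['m00'];print(u,v,m['m00'])
k=ray(p,u,v,0.025,s);a=ray(p,275.5,90,0.030,s);print(k,a)
R=Rn.from_rotvec(s['eef_rot']).as_matrix()
dd=a-k;print(np.degrees(np.arctan2(dd[1],dd[0])), R.T@(k-s['tcp_pos']), np.degrees(np.arctan2(R[1,2],R[0,2])))
```

```text
275.7348066298343 194.91712707182322 543.0
[ 0.4230267  -0.22745844  0.025     ] [ 0.51852328 -0.26360931  0.03      ]
-20.734500642266998 [ 0.00187687  0.15661697 -0.0012806 ] -110.75040496269597
```

Emit:
{"op": "arm_command", "data": {
  "series": [0.002, 0.04, -0.001, 0, 0.002, 0.08, -0.001, 0, 0.002, 0.12, -0.001, 0, 0.002, 0.15, -0.001, 0, 0.002, 0.165, -0.001, 0, 0.002, 0.174, -0.001, 0, 0.002, 0.174, -0.001, 0, 0.002, 0.174, -0.001, 0]
}}

```text
time: 2.7
tcp_pos: [0.4235, -0.2277, 0.0082]
eef_rot: [-0.372, -2.024, 2.025]
wrist_force: [1.1, 1.2, 0.6]
opening: 0.0854
```

Run:
```python
from h import *
s=env.observe();print(s['tcp_pos'],s['wrist_force'],s['time'])
p=viewer.snapshot('wrist');save(p,'w2')
```

```text
[ 0.42347918 -0.22766121  0.00819263] [1.07985825 1.18716694 0.63568038] 2.7
```

View pics/w2.png

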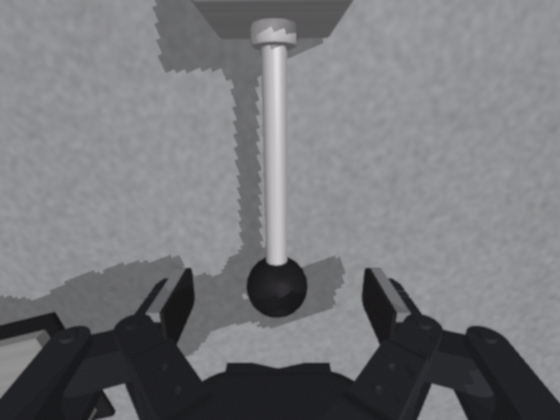

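Emit:
{"op": "arm_command", "data": {
  "series": [0, 0.003, 0, 0, 0, 0.003, 0, 0, 0, 0.003, 0, 0, 0, 0.003, 0, 0, 0, 0.003, 0, 0, 0, 0.003, 0, 0, 0, 0.003, 0, 0, 0, 0.003, 0, 0, 0, 0.003, 0, 0, 0, 0.003, 0, 0],
  "fingers": 0
}}

```text
time: 3.75
tcp_pos: [0.4231, -0.2269, 0.0043]
eef_rot: [-0.37, -2.024, 2.024]
wrist_force: [-0.0, 0.9, 0.5]
opening: 0.0272
```

Run:
```python
from h import *
s=env.observe();print(s['tcp_pos'],s['wrist_force'],s['torque'],s['opening'],s['time'])
p=viewer.snapshot('wrist');save(p,'w3')
```

```text
[ 0.42306092 -0.22694318  0.00427722] [-0.01362895  0.89150544  0.54951543] [ 0.11523156 -0.01171161 -0.00283094] 0.027201115923454925 3.75
```

View pics/w3.png

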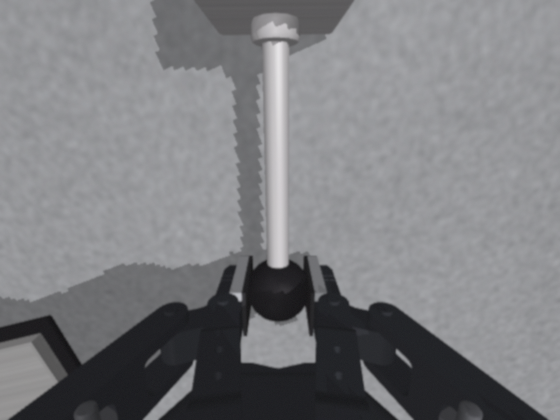

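Emit:
{"op": "arm_command", "data": {
  "series": [0, -0.015, 0, 0, 0, -0.035, 0, 0, 0, -0.06, 0, 0, 0, -0.09, 0, 0, 0, -0.12, 0, 0, 0, -0.15, 0, 0, 0, -0.18, 0, 0, 0, -0.205, 0, 0, 0, -0.22, 0, 0, 0, -0.22, 0, 0]
}}

```text
time: 4.8
tcp_pos: [0.4236, -0.2274, 0.2258]
eef_rot: [-0.373, -2.024, 2.026]
wrist_force: [0.4, 0.1, -4.5]
opening: 0.0269
```

Run:
```python
from h import *
s=env.observe();print(s['tcp_pos'],s['wrist_force'],s['torque'],s['opening'],s['time'])
p=viewer.snapshot('wrist');save(p,'w4')
p=viewer.snapshot('scene');save(p,'s4')
```

```text
[ 0.42362104 -0.22736018  0.22578717] [ 0.42543814  0.06132695 -4.45886009] [ 0.01196689  0.11578679 -0.01013344] 0.026916027536078305 4.8
```

View pics/w4.png

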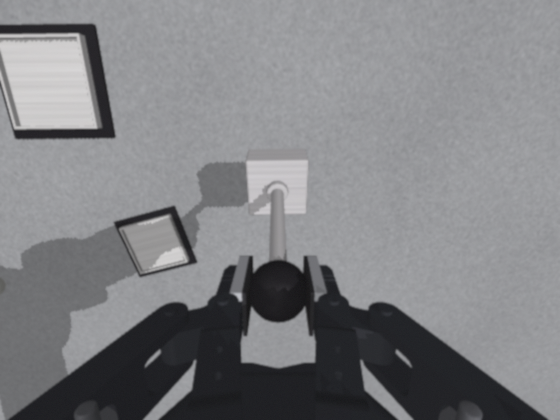

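View pics/s4.png

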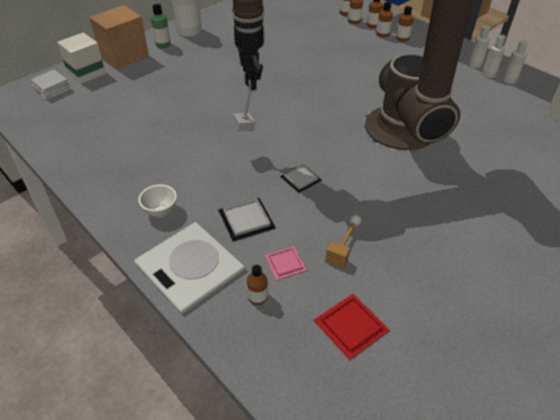

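```bash
cat >> h.py <<'E'
def proj(p,X):  # tool coords -> pixel
    M=np.linalg.inv(p['mount']);c=M[:3,:3]@X+M[:3,3];q=p['mtx']@c;return q[:2]/q[2]
def tilt(p,v,knob=np.array([0,-0.0205,0]),L=0.104):
    out=[]
    for a in np.radians(np.arange(-40,80,1)):
        out.append((abs(proj(p,knob+L*np.array([-np.sin(a),np.cos(a),0]))[1]-v),np.degrees(a)))
    return sorted(out)[:2]
E
python3 - <<'E'
from h import *
p=viewer.snapshot('wrist')
print(proj(p,np.array([0,-0.0205,0])),tilt(p,190))
print([proj(p,np.array([0,-0.0205,0])+.107*np.array([-np.sin(a),np.cos(a),0])).round() for a in np.radians([0,10,20,30,40])])
E
```

```text
[276.32264274 289.29233692] [(np.float64(0.4348983372381099), np.float64(13.0)), (np.float64(1.6317833622036346), np.float64(12.000000000000002))]
[array([277., 215.]), array([277., 194.]), array([277., 173.]), array([277., 152.]), array([277., 131.])]
```

Emit:
{"op": "arm_command", "data": {
  "series": [0, 0, 0, 0, 0, 0, 0, 0, 0, 0, 0, 0],
  "fingers": 0.31
}}

```text
time: 5.25
tcp_pos: [0.4228, -0.2268, 0.2236]
eef_rot: [-0.369, -2.024, 2.023]
wrist_force: [-0.2, 1.0, -4.2]
opening: 0.0271
```

Run:
```python
from h import *
s=env.observe();print(s['wrist_force'],s['torque'],s['opening'],s['time'])
```

```text
[-0.24019689  0.97990025 -4.1686631 ] [0.02286545 0.14379174 0.00259908] 0.02709888519718816 5.25
```

Emit:
{"op": "arm_command", "data": {
  "series": [0, 0, 0, 0, 0, 0, 0, 0, 0, 0, 0, 0],
  "fingers": 0.322
}}

```text
time: 5.55
tcp_pos: [0.423, -0.227, 0.2243]
eef_rot: [-0.37, -2.024, 2.024]
wrist_force: [0.2, -0.2, -4.1]
opening: 0.0276
```

Run:
```python
from h import *
s=env.observe();print(s['wrist_force'],s['torque'],s['opening'],s['time'])
p=viewer.snapshot('wrist');save(p,'w5')
```

```text
[ 0.22253039 -0.15319744 -4.1218123 ] [-0.00526803  0.04928868  0.02188761] 0.02764669598165863 5.55
```

View pics/w5.png

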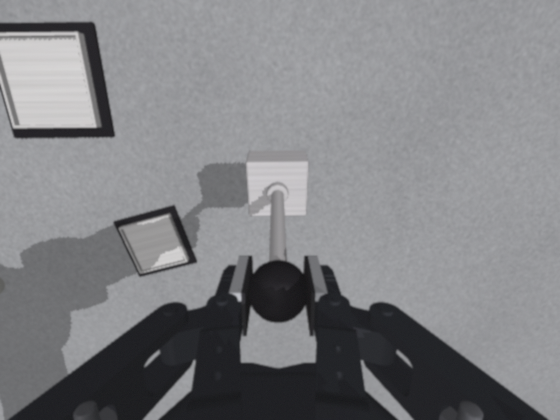

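Emit:
{"op": "arm_command", "data": {
  "series": [0, 0, 0, 0, 0, 0, 0, 0, 0, 0, 0, 0],
  "fingers": 0.328
}}

```text
time: 5.9
tcp_pos: [0.4231, -0.227, 0.2243]
eef_rot: [-0.37, -2.024, 2.024]
wrist_force: [-0.7, -0.4, -3.8]
opening: 0.0284
```

Run:
```python
from h import *
s=env.observe();print(s['wrist_force'],s['torque'],s['opening'],s['time'])
p=viewer.snapshot('wrist');save(p,'w6')
```

```text
[-0.66550705 -0.37185834 -3.82269038] [0.02626675 0.10097696 0.03340632] 0.02842559383880278 5.9
```

View pics/w6.png

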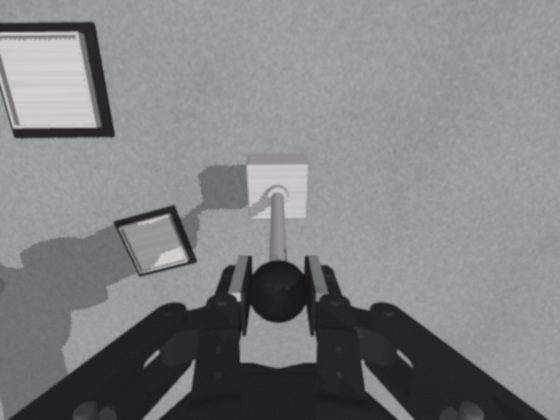

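Emit:
{"op": "arm_command", "data": {
  "series": [0, 0, 0, 0, 0, 0, 0, 0, 0, 0, 0, 0],
  "fingers": 0.332
}}

```text
time: 6.25
tcp_pos: [0.423, -0.2269, 0.2243]
eef_rot: [-0.37, -2.024, 2.024]
wrist_force: [0.5, 0.2, -3.1]
opening: 0.0286
```

Run:
```python
from h import *
s=env.observe();print(s['wrist_force'],s['torque'],s['opening'],s['time'])
p=viewer.snapshot('wrist');save(p,'w7')
```

```text
[ 0.54240194  0.23197967 -3.13658107] [ 0.03292682  0.10218956 -0.02205472] 0.028611552772786285 6.25
```

View pics/w7.png

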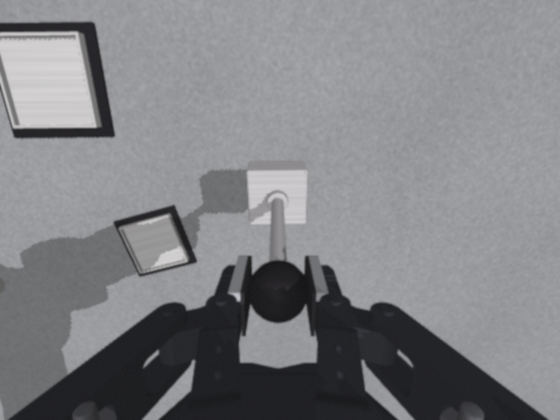

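Emit:
{"op": "arm_command", "data": {
  "series": [0, 0, 0, 0, 0, 0, 0, 0, 0, 0, 0, 0, 0, 0, 0, 0],
  "fingers": 0.335
}}

```text
time: 6.7
tcp_pos: [0.423, -0.227, 0.2243]
eef_rot: [-0.37, -2.024, 2.024]
wrist_force: [-0.3, 0.0, -3.9]
opening: 0.0291
```

Run:
```python
from h import *
s=env.observe();print(s['wrist_force'],s['torque'],s['opening'],s['time'])
p=viewer.snapshot('wrist');save(p,'w8')
```

```text
[-0.34559592  0.02277808 -3.93910824] [-0.00216467  0.09928445  0.01692471] 0.029074586970585233 6.7
```

View pics/w8.png

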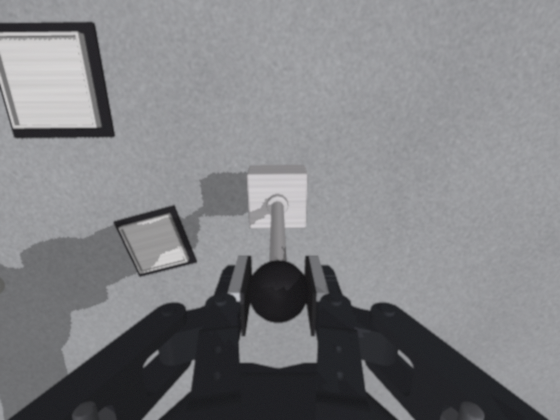

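Run:
```python
from h import *
p=viewer.snapshot('wrist')
k=np.array([0,-0.0205,0])
for d in [2,4,6,8,10,12]:
    a=np.radians(d);z=np.array([-np.sin(a),np.cos(a),0]);x=np.array([-np.cos(a),-np.sin(a),0])
    print(d,[proj(p,k+l*z+w*x).round(1)[1] for l,w in [(.112,-.025),(.112,.025),(.142,.025)]], (proj(p,k+.112*z+[0,0,.025])-proj(p,k+.112*z-[0,0,.025]))[0].round(1))
```

```text
2 [np.float64(236.1), np.float64(179.9), np.float64(171.6)] 59.7
4 [np.float64(231.6), np.float64(175.5), np.float64(166.4)] 60.1
6 [np.float64(227.1), np.float64(171.1), np.float64(161.1)] 60.5
8 [np.float64(222.6), np.float64(166.6), np.float64(155.9)] 60.9
10 [np.float64(218.1), np.float64(162.2), np.float64(150.6)] 61.3
12 [np.float64(213.6), np.float64(157.7), np.float64(145.3)] 61.8
```

Emit:
{"op": "arm_command", "data": {
  "series": [0, 0, 0, 0, 0, 0, 0, 0, 0, 0, 0, 0, 0, 0, 0, 0, 0, 0, 0, 0, 0, 0, 0, 0],
  "fingers": 0
}}

```text
time: 7.4
tcp_pos: [0.423, -0.227, 0.2243]
eef_rot: [-0.37, -2.024, 2.024]
wrist_force: [-0.5, 0.1, -4.0]
opening: 0.0269
```

Run:
```python
from h import *
s=env.observe();print(s['wrist_force'],s['torque'],s['opening'],s['time'],s['tcp_pos'])
p=viewer.snapshot('wrist');save(p,'w9')
p=viewer.snapshot('scene');save(p,'s9')
R=Rn.from_rotvec(s['eef_rot']).as_matrix()
print(R.T@(np.array([0.6196,-0.0267,s['tcp_pos'][2]])-s['tcp_pos']))
```

```text
[-0.46642515  0.10739452 -4.02709769] [ 0.04226888  0.14541173 -0.04904808] 0.026888101105743935 7.4 [ 0.42304247 -0.22697989  0.22428498]
[-1.12982554e-01  3.17440785e-06 -2.56869306e-01]
```

View pics/w9.png

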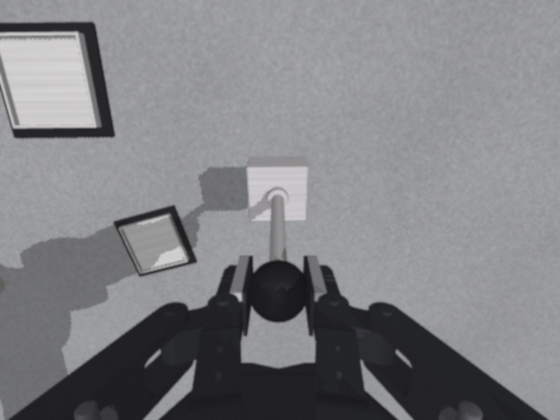

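Emit:
{"op": "arm_command", "data": {
  "series": [-0.005, 0, -0.01, -4, -0.013, 0, -0.028, -10, -0.024, 0, -0.05, -17, -0.036, 0, -0.075, -24, -0.048, 0, -0.1, -31, -0.06, 0, -0.125, -38, -0.072, 0, -0.15, -45, -0.084, 0, -0.175, -52, -0.095, 0, -0.198, -59, -0.104, 0, -0.215, -66]
}}

```text
time: 8.5
tcp_pos: [0.5975, -0.0614, 0.224]
eef_rot: [-0.737, 1.753, -1.753]
wrist_force: [0.7, 0.2, -4.6]
opening: 0.0268
```

Run:
```python
from h import *
s=env.observe();print(s['wrist_force'],s['opening'],s['time'],s['tcp_pos'],s['qpos'].round(2))
R=Rn.from_rotvec(s['eef_rot']).as_matrix();print(R.round(3))
print(R.T@(np.array([0.612,-0.047,s['tcp_pos'][2]])-s['tcp_pos']))
```

```text
[ 0.73924352  0.21274454 -4.55540945] 0.026777427553685666 8.5 [ 0.59748713 -0.06139395  0.22396461] [-0.1   0.27  0.12  1.42  0.    2.24]
[[-0.699 -0.     0.715]
 [-0.715  0.    -0.699]
 [-0.    -1.    -0.   ]]
[-2.04380693e-02  2.99942973e-06  3.07236695e-04]
```

Emit:
{"op": "arm_command", "data": {
  "series": [-0.009, 0, 0, -7, -0.016, 0, 0, -14, -0.02, 0, 0, -20, -0.021, 0, 0, -24, -0.021, 0, 0, -24, -0.021, 0, 0, -24]
}}

```text
time: 9.1
tcp_pos: [0.6112, -0.0478, 0.2241]
eef_rot: [-1.015, 1.472, -1.472]
wrist_force: [-0.2, 0.3, -4.7]
opening: 0.0272
```

Run:
```python
from h import *
s=env.observe();print(s['wrist_force'],s['opening'],s['time'],s['tcp_pos'],s['qpos'].round(2))
p=viewer.snapshot('wrist');save(p,'w10')
p=viewer.snapshot('top');save(p,'t10')
```

```text
[-0.23171266  0.31754754 -4.6773451 ] 0.027229355915918213 9.1 [ 0.61117337 -0.0477927   0.2241273 ] [-0.08  0.3   0.16  1.43 -0.    1.86]
```

View pics/w10.png

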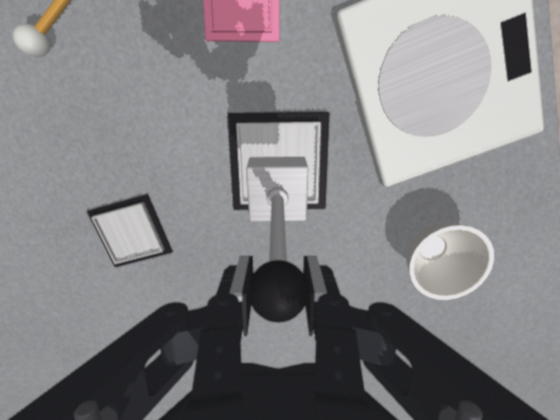

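Run:
```python
from h import *
s=env.observe();p=viewer.snapshot('wrist')
C=np.array([ray(p,*q,0.006,s) for q in [(228,113),(328,112),(326,209),(233,209)]])
print(C.round(4),C.mean(0),[np.linalg.norm(C[i]-C[i-1]).round(3) for i in range(4)])
R=Rn.from_rotvec(s['eef_rot']).as_matrix()
X=s['tcp_pos']+R@(np.array([0,-.0205,0])+.142*np.array([-np.sin(.157),np.cos(.157),0]));print('foot',X)
I=C.mean(0).copy();I[2]=X[2];print(R.T@(I-X))
```

```text
[[ 0.5843  0.048   0.006 ]
 [ 0.6934  0.0078  0.006 ]
 [ 0.6549 -0.1045  0.006 ]
 [ 0.5427 -0.062   0.006 ]] [ 0.61881881 -0.02767476  0.006     ] [np.float64(0.118), np.float64(0.116), np.float64(0.119), np.float64(0.12)]
foot [ 0.61897735 -0.027114    0.10451065]
[5.80518995e-04 3.63901191e-08 5.08678633e-05]
```

Emit:
{"op": "arm_command", "data": {
  "series": [0, 0.015, 0, 0, 0, 0.035, 0, 0, 0, 0.055, 0, 0, 0, 0.07, 0, 0, 0, 0.08, 0, 0, 0, 0.085, 0, 0, 0, 0.087, 0, 0, 0, 0.087, 0, 0]
}}

```text
time: 10.05
tcp_pos: [0.6114, -0.0478, 0.1377]
eef_rot: [-1.015, 1.47, -1.471]
wrist_force: [-0.5, 0.0, -3.7]
opening: 0.0273
```

Run:
```python
from h import *
s=env.observe();print(s['wrist_force'],s['torque'],s['opening'],s['time'],s['tcp_pos'])
p=viewer.snapshot('wrist');save(p,'w11')
```

```text
[-0.49456382  0.02007224 -3.7084239 ] [-0.0604398   0.02818462 -0.02329375] 0.02728174435370395 10.05 [ 0.61142041 -0.04778736  0.13772494]
```

View pics/w11.png

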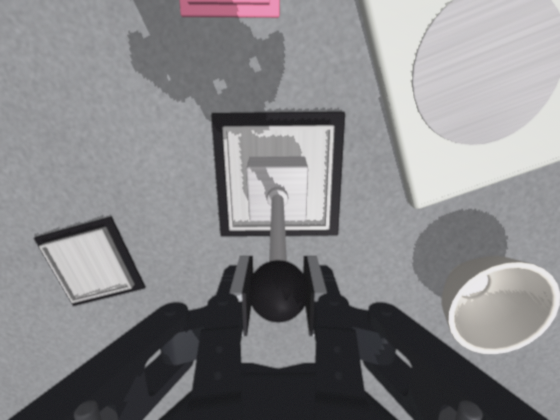

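Emit:
{"op": "arm_command", "data": {
  "series": [0, 0.002, 0, 0, 0, 0.003, 0, 0, 0, 0.004, 0, 0, 0, 0.005, 0, 0, 0, 0.005, 0, 0]
}}

```text
time: 10.6
tcp_pos: [0.6127, -0.0476, 0.136]
eef_rot: [-1.011, 1.466, -1.472]
wrist_force: [-2.5, 1.2, 12.8]
opening: 0.0269
```

Run:
```python
from h import *
s=env.observe();print(s['wrist_force'],s['torque'],s['opening'],s['time'],s['tcp_pos'])
```

```text
[-2.53214834  1.17275842 12.77862583] [ 0.13500464  0.69188357 -0.00519352] 0.026944945798753447 10.6 [ 0.61268551 -0.04759306  0.13602572]
```

Run:
```python
from h import *
p=viewer.snapshot('wrist');save(p,'w12')
i=cv2.resize(p['color'][100:260,190:370],None,fx=4,fy=3.7,interpolation=cv2.INTER_CUBIC);cv2.imwrite('pics/w12c.png',i[:,:,::-1])
p=viewer.snapshot('scene');i=cv2.resize(p['color'][130:290,170:350],None,fx=4,fy=3.7,interpolation=cv2.INTER_CUBIC);cv2.imwrite('pics/s12c.png',i[:,:,::-1])
```

```text
(no output)
```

View pics/w12c.png

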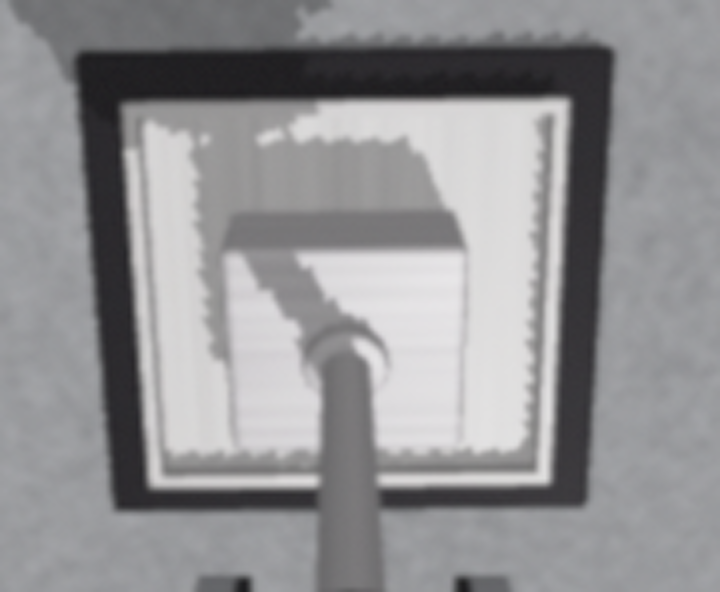

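View pics/s12c.png

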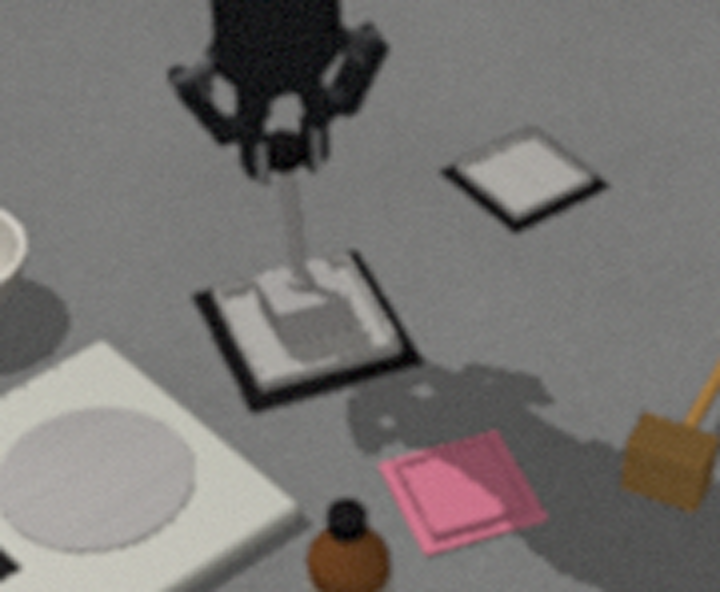

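Emit:
{"op": "arm_command", "data": {
  "series": [0, -0.001, 0, 0, 0, -0.0025, 0, 0, 0, -0.0025, 0, 0, 0, -0.0025, 0, 0],
  "fingers": 0.325
}}

```text
time: 11.1
tcp_pos: [0.6119, -0.0477, 0.136]
eef_rot: [-1.014, 1.469, -1.471]
wrist_force: [-0.7, 1.2, 6.7]
opening: 0.0282
```

Emit:
{"op": "arm_command", "data": {
  "series": [0, 0, 0, 0, 0, 0, 0, 0, 0, 0, 0, 0],
  "fingers": 0.332
}}

```text
time: 11.4
tcp_pos: [0.6119, -0.0477, 0.1359]
eef_rot: [-1.014, 1.469, -1.471]
wrist_force: [-0.7, 0.0, 4.4]
opening: 0.0281
```

Run:
```python
from h import *
s=env.observe();print(s['wrist_force'],s['torque'],s['opening'],s['time'],s['tcp_pos'])
p=viewer.snapshot('wrist');save(p,'w13')
```

```text
[-0.74295731  0.00944926  4.35389636] [0.02893508 0.09761748 0.02467846] 0.0280813196193731 11.4 [ 0.61193268 -0.04773469  0.1358792 ]
```

View pics/w13.png

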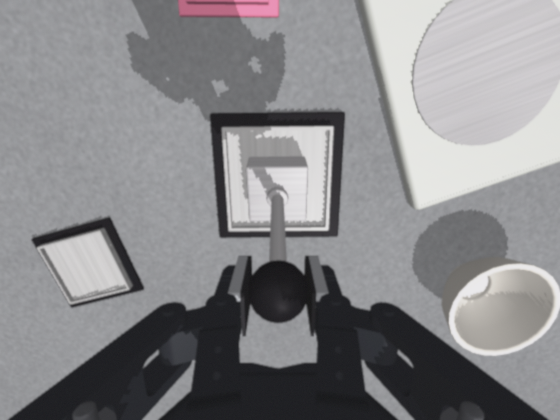

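Emit:
{"op": "arm_command", "data": {
  "series": [-0.003, 0, 0, 0, -0.006, 0, 0, 0, -0.009, 0.0005, 0, 0, -0.012, 0.001, 0, 0, -0.015, 0.001, 0, 0, -0.018, 0.001, 0, 0, -0.018, 0.001, 0, 0],
  "fingers": 0.334
}}

```text
time: 12.15
tcp_pos: [0.6181, -0.0305, 0.1342]
eef_rot: [-1.015, 1.469, -1.47]
wrist_force: [-0.1, 0.4, 6.0]
opening: 0.0286
```

Run:
```python
from h import *
s=env.observe();print(s['wrist_force'],s['torque'],s['opening'],s['time'],s['tcp_pos'])
p=viewer.snapshot('wrist');save(p,'w14')
```

```text
[-0.05234891  0.4410947   6.04566498] [ 0.0848986  -0.1037637  -0.00305417] 0.028641298324590187 12.15 [ 0.61805586 -0.03049171  0.13418586]
```

View pics/w14.png

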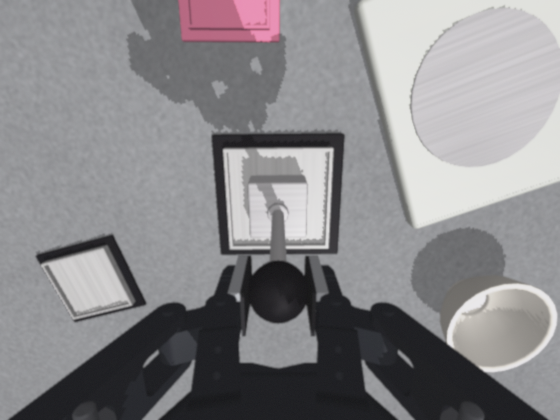

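Emit:
{"op": "arm_command", "data": {
  "series": [-0.002, -0.0005, 0, 0, -0.003, -0.001, 0, 0, -0.003, -0.001, 0, 0],
  "fingers": 0.345
}}

```text
time: 12.5
tcp_pos: [0.6182, -0.028, 0.134]
eef_rot: [-1.017, 1.471, -1.47]
wrist_force: [0.3, 1.2, -1.3]
opening: 0.0293
```

Emit:
{"op": "arm_command", "data": {
  "series": [0, 0, 0, 0, 0, 0, 0, 0, 0, 0, 0, 0, 0, 0, 0, 0, 0, 0, 0, 0, 0, 0, 0, 0, 0, 0, 0, 0],
  "fingers": 0.8
}}

```text
time: 13.2
tcp_pos: [0.6186, -0.0281, 0.1348]
eef_rot: [-1.016, 1.47, -1.47]
wrist_force: [0.5, -0.3, -0.0]
opening: 0.0678
```

Run:
```python
from h import *
s=env.observe();print(s['wrist_force'],s['torque'],s['opening'],s['time'],s['tcp_pos'])
p=viewer.snapshot('wrist');save(p,'w15')
```

```text
[ 0.51670756 -0.3155284  -0.01554461] [0.02860623 0.02939964 0.00336264] 0.06783561867259646 13.2 [ 0.61859961 -0.02811071  0.13483456]
```

View pics/w15.png

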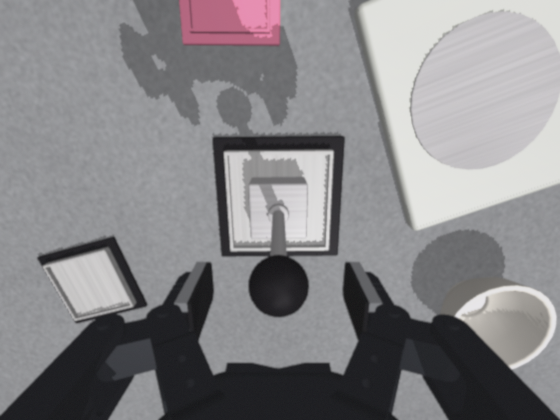

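Released and standing. Retreat upward.

Emit:
{"op": "arm_command", "data": {
  "series": [0, -0.02, 0, 0, 0, -0.05, 0, 0, 0, -0.09, 0, 0, 0, -0.12, 0, 0, 0, -0.14, 0, 0, 0, -0.14, 0, 0, 0, -0.14, 0, 0]
}}

```text
time: 13.95
tcp_pos: [0.6188, -0.0281, 0.2745]
eef_rot: [-1.016, 1.47, -1.471]
wrist_force: [-1.1, -0.5, -1.3]
opening: 0.0684
```

Run:
```python
from h import *
s=env.observe();print(s['wrist_force'],s['time'],s['tcp_pos'])
p=viewer.snapshot('wrist');save(p,'w16')
q=viewer.snapshot('scene');save(q,'s16')
R=np.hstack([p['color'],q['color']]);cv2.imwrite('pics/b16.png',cv2.resize(R,(800,300),interpolation=cv2.INTER_AREA)[:,:,::-1])
c=p['color'].astype(int);print(ray(p,280,0,0,s)[:0])
d=(c.max(2)<50).astype(np.uint8);n,l,st,ce=cv2.connectedComponentsWithStats(d)
for k in range(1,n):
    if st[k,4]>100: print(st[k],ce[k].round(1),ray(p,*ce[k],0.151,s).round(4))
```

```text
[-1.11138992 -0.54179219 -1.2574846 ] 13.95 [ 0.61879905 -0.02811152  0.27451947]
[]
[468  49  24  53 866] [480.   74.9] [0.813  0.0164 0.151 ]
[ 235  129   86   89 1783] [273.8 169.7] [0.6256 0.0028 0.151 ]
[112 200  72  51 442] [154.5 217.3] [5.018e-01 3.000e-04 1.510e-01]
[    0   263   558   157 36813] [281.5 370.3] [ 0.5499 -0.2203  0.151 ]
```

View pics/b16.png

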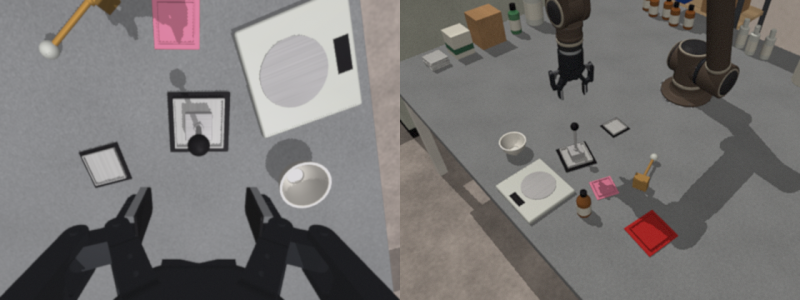

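Run:
```python
from h import *
s=env.observe();p=viewer.snapshot('wrist');print('knob',ray(p,278.6,203,0.151,s),'pan .619 -.027')
print(ticket.close_job())
```

```text
knob [ 0.61767271 -0.02793246  0.151     ] pan .619 -.027
the job is handed in; nothing more can be done
None
```

The steel stamp is standing upright in the larger black-framed aluminium pan, released, and the job is handed in (no verdict was reported). The arm is raised clear, at about 14 s of the 64 s allowed.

- **Lift:** I pinched the knob at full grip and raised it until the foot was about 100 mm above the bench. It came up slanting about 12–13°, less than your text suggested, but both the camera and the wrist moment gave roughly that angle.
- **Ease and re-grip:** I opened the fingers in small steps until it hung about 5° from plumb, then closed them fully again, which brought it to about 9°. Grip forces were not measured directly; I judged them from finger opening and tilt.
- **Placing:** I lowered it into the pan until the foot touched the floor with about 17 N. I then eased the grip, moved the knob forward until the foot sat flat, opened the fingers and withdrew upward.

**Last checks:** If the knob is at its upright height, it is 1–2 mm from directly over the pan's centre, so the stamp is upright and centred. In the last pictures nothing touches it. The bottle, mortar and other stamp look where they were, but I only compared those by eye. No check failed.

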